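Spring clamp held ready round a glue-up

TASK

The two thin leaves standing in the gluing stand are being laminated, but the brown one has slipped out of line: first push it back along the slot until it is home against the end stop and flush with the pale one. Then take the orange spring clamp that lies by itself in front by its handles, squeeze it open, and bring it level around the free upright edges of both leaves at the pencil line, one jaw on each side. Finish holding it there, wide open and touching neither leaf, ready to be let go on my word; do not knock the leaves with it, and leave everything else on the bench alone.

Things in the scene. Friction and masses are not known exactly. Their poses are not given: they have to be found in the camera images.
- stand: wooden gluing stand, cannot move, 132 x 96 mm. Origin: on the bench, mid-slot; z up. Slot along its x, 11 mm wide, floor 10 mm above the bench, open toward the robot (-x). Cheeks x = -52 to +54 mm, 40 mm high; end stop x = +54 to +70 mm, 62 mm high; base board x = -59 to +73 mm, 10 mm high
- stop_face (a point): middle of the end stop's face, against which the leaves' far ends come home; 55 mm above the bench; axes as the stand's. Home, a leaf's free edge is 120 mm before it
- ply_leaf: pale plywood leaf, 120 long x 5 thick x 100 mm tall, loose, standing on edge in the slot (stand's +y side), top 110 mm above the bench; already home at the stop within 1 mm. Origin: middle of its underside; x along its length (free edge at -60 mm, toward the robot), y across its thickness, z up
- oak_leaf: brown wooden leaf, same size and axes, loose, face to face with the pale one on the stand's -y side of the slot; its free edge starts 12 to 24 mm nearer the robot than the pale leaf's. It slides along the slot at about 1 N
- ply_leaf_mark (a point): the pencil line on the pale leaf's free upright edge, middle of its thickness, 78 mm above the bench; axes as the leaf's
- oak_leaf_mark (a point): the pencil line on the brown leaf's free upright edge, middle of its thickness, 78 mm above the bench; axes as the leaf's
- clamp: orange spring clamp, 157 long, 20 mm thick, 0.09 kg, flat on the bench. Origin: on its underside (mid-plane z = 10 mm), on its middle line. Jaws point along -y (tips -77 mm), pivot y = -7, handles spread to y = +79 mm. Over the handles along x: 66 mm at y = 70, 52 at y = 50, 28 at y = 14; squeezing opens the jaws. +x handle and +x jaw are this body, the -x ones hinged (mirror image when shut)
- clamp_jaw (a joint): clamp opening, rad: 0 shut (tips 3 mm apart), 0.42 wide open at a stop (32 mm between the tips, 27 mm at 45 mm from the pivot; the jaws bow outward). A spring shuts it: 0.4 N m shut, 0.9 N m wide open, so about 16 N on each handle 57 mm behind the pivot. Opening turns the hinged jaw about the pivot toward the clamp's -x, clockwise from above
- fixed_tip (a point): inner face of the clamp's +x jaw near its tip (2 mm behind the very tip), at mid-thickness; axes as the clamp's
- jaw_tip (a point): inner face of the clamp's hinged -x jaw near its tip (2 mm behind the very tip), at mid-thickness; axes as the hinged piece's (the clamp's when shut)
- glue_bottle: white glue bottle, 60 mm across, 178 mm tall, standing; origin under its centre; not part of the job
- tape_measure: yellow tape measure, 38 x 78 x 67 mm; origin under its centre; not part of the job
- carpenter_pencil: flat red carpenter pencil, 13 x 173 x 8 mm, long along its y; origin under its centre; not part of the job
- wood_block: sawn offcut, 45 x 70 x 45 mm; origin under its centre; not part of the job
There are look-alikes about, which are no part of the job. Several things have the shape of the stand; the one meant has the colours described above.

How it is judged:
By the outcome, as a careful person would: the job done as asked, in the order asked, and still so for the second after the job is handed in, while the arm keeps its last pose, push and grip.
It also fails if it takes over 53 s, if anything falls off the work surface, if the arm or the gripper's body presses on something with over 40 N, if the wrist force passes 120 N, or if a joint passes its speed limit or range.

ROBOT

A 7-joint arm with a two-finger parallel gripper is mounted at the origin on a cart in front of the work surface, level with it; the furniture and walls round the work are solid. World frame = base frame: x ahead of the robot, y to its left, z up, the work surface at z = 0. Lengths are in m, angles in rad, forces in N, time in s.
With the tool pointing down it reaches from about 0.4 to 0.85 m from the base axis. Payload 4.5 kg.
Tool frame: the origin (TCP) lies midway between the tips of the shut fingers; the grasp point (between the pads) lies 19 mm behind it; z points along the fingers, y is the line along which they close (so a half turn about z gives the same grasp; the last joint's range is limited). The gripper opens to 88 mm and grips with 3 to 60 N. Pads are 18 mm wide; open, the fingers measure 123 mm over their backs; the gripper's body (75 mm by 187 mm) begins 45 mm behind the grasp point.
Start: joints at [-1.209, 0.689, -0.195, 1.565, 0.157, 0.902, -0.215], TCP at [0.201, 0.592, 0.239] pointing down, gripper open.
Joint ranges: [-3.01, 3.01], [-0.46, 2.08], [-1.47, 1.51], [0.13, 2.56], [-1, 4.14], [0.04, 2.09], [-2.66, 2.66]. Speed limits (rad/s): [2.57, 2.57, 3.14, 3.14, 3.14, 3.14, 3.14].

INTERFACE

Orientations are given as a unit quaternion [x, y, z, w].
In Python, from plant import r, eyes, finish_job gives the robot as it stands. The module is installed in compiled form; this text tells all that it offers.
- The arm moves only by the tool move_arm, never from a script. Its argument "motion" is a list of rows, each a list of 7 numbers: the shift along the tool's x, y, z in mm, then the turn, a rotation vector about the tool's x, y, z in degrees, then the closure, from 0 (fully open) to 1 (shut). A call has 1 to 5 rows; each row is the pose to reach, as a shift and turn from the pose commanded when the call began, along the tool's axes at that moment; what a row does not reach only later rows make up. A row lasts 1/8 s, in which the tool goes at most 62.5 mm and 10.7 degrees, less where a joint would pass 70% of its speed; a pose out of reach is approached as far as the arm can. A call with a gripper value outside its range is refused whole. The fingers move at their own pace and stop on an object; "newtons" is the grip in N (left out, the last holds). Time passes only in rows, so rows that repeat a pose let the fingers close. It gives the time, the measured TCP pose, the force, the opening and the grip force at its end, in the units of the state.
- r.get_state(): the state, without advancing time (a new reading comes with each control period).
- eyes.snapshot(name): name is "scene" or "top" or "wrist"; returns a dict with "frame" (400x640x3 uint8, red, green, blue), "z_map" (400x640 float32, m along the optical axis (not along the pixel's ray), 0 where there is no reading), "intrinsics" (3x3 intrinsics, pixels), "dist" ([k1, k2, p1, p2, k3] as OpenCV has them; the pictures are not rectified), "world_to_cam" (4x4, takes a point from world to camera coordinates). Camera axes: x right, y down, z forward; pixel columns grow to the right and rows downward; lengths in m; the calibration is good to about 2 mm. A picture is of the moment at which its call begins.
- finish_job(): hands the job in; it is judged then, once.
The state is a dict: "clock": time; "q": joint angles; "qd": joint speeds; "joint_torque": joint torques, N m; "tool_pos": TCP position; "eef_rot": TCP orientation; "contact_force": force on the tool from outside, world axes, zero at the start; "moment": the same for the moment, N m; "opening": opening from 0.0 (shut) to 1.0 (fully open); "finger_force": force on a finger pad.
Only numpy, scipy, OpenCV 4.12 (cv2) and the standard library are available. Lean on these libraries where they do the work, as an engineer would, in place of code of your own. Each camera call takes 0.05 s, during which the arm holds its last target. There are 200 camera calls.

## Working session

There is one attempt and no reset: what is moved stays moved. The work goes in short steps, Python scripts to look and compute and a tool call to move; the robot and the scene stay as the last step left them, time stands still between calls to the robot, and variables do not carry over. Pictures are saved under pics/ and viewed, at most 10 in all, crops included, and the job is handed in when it is done.

Besides the shell and the picture viewer there is one more tool, called after ">>>" by a JSON object that holds its "method" and its "body", one argument or row to a line. move_arm: Moves the arm, as the interface text tells. Its arguments: {"type":"object","properties":{"motion":{"type":"array","items":{"type":"array","items":{"type":"number"}}},"newtons":{"type":"number"}},"required":["motion"]}

```bash
mkdir -p pics
cat > h.py <<'E'
import numpy as np, cv2
from plant import r, eyes, finish_job
from scipy.spatial.transform import Rotation as R
def snap(n,save=None):
    s=eyes.snapshot(n)
    if save: cv2.imwrite('pics/'+save,s['frame'][...,::-1])
    return s
def ray(s,uv):
    p=cv2.undistortPoints(np.array(uv,float).reshape(-1,1,2),s['intrinsics'],s['dist']).reshape(-1,2)
    d=np.c_[p,np.ones(len(p))]; T=s['world_to_cam']; Rm=T[:3,:3]; c=-Rm.T@T[:3,3]
    return c,d@Rm
def onplane(s,uv,z):
    c,d=ray(s,uv); return c+d*((z-c[2])/d[:,2])[:,None]
def cloud(s):
    z=s['z_map']; v,u=np.nonzero(z>0); c,d=ray(s,np.c_[u,v])
    P=np.zeros(z.shape+(3,)); P[v,u]=c+d*z[v,u][:,None]; return P
def proj(s,X):
    T=s['world_to_cam']; rv=cv2.Rodrigues(T[:3,:3])[0]
    return cv2.projectPoints(np.array(X,float).reshape(-1,1,3),rv,T[:3,3],s['intrinsics'],s['dist'])[0].reshape(-1,2)
def totool(pos):
    st=r.get_state(); return R.from_quat(st['eef_rot']).inv().apply(np.array(pos)-st['tool_pos'])*1000
E
python3 - <<'E'
from h import *
snap('scene','scene0.png'); s=snap('top','top0.png')
st=r.get_state(); print(st); print(R.from_quat(st['eef_rot']).as_matrix().round(3)); print(s['world_to_cam'].round(3),s['intrinsics'])
E
```

```text
{'clock': 0.1, 'q': array([-1.20916321,  0.68993108, -0.19453453,  1.56623345,  0.15733568,
        0.90244375, -0.21507375]), 'qd': array([ 1.52462584e-03, -1.55323213e-03,  6.85441021e-04,  1.02577366e-03,
       -5.59617369e-04,  4.22089493e-04,  3.72362630e-05]), 'joint_torque': array([-3.56183715e-03, -5.28499210e+01, -1.27158388e+00, -1.53837579e+01,
       -5.25616540e-02,  2.07889774e-03,  5.21151480e-05]), 'tool_pos': array([0.20110655, 0.59118011, 0.237973  ]), 'eef_rot': array([ 1.63116838e-01,  9.86606426e-01, -8.07137368e-04, -6.99242911e-05]), 'contact_force': array([ 0.63581194,  1.03630713, -0.08413965]), 'moment': array([-0.0016977 , -0.05006539,  0.02047579]), 'finger_force': 0.0, 'opening': 0.9965095246018932}
[[-0.947  0.322 -0.   ]
 [ 0.322  0.947 -0.002]
 [-0.    -0.002 -1.   ]]
[[-8.000e-03 -1.000e+00  1.000e-03  3.700e-02]
 [-9.950e-01  8.000e-03 -1.040e-01  5.430e-01]
 [ 1.040e-01 -2.000e-03 -9.950e-01  1.098e+00]
 [ 0.000e+00  0.000e+00  0.000e+00  1.000e+00]] [[385.65810129   0.         318.9917698 ]
 [  0.         385.65810129 197.40655627]
 [  0.           0.           1.        ]]
```

View pics/scene0.png

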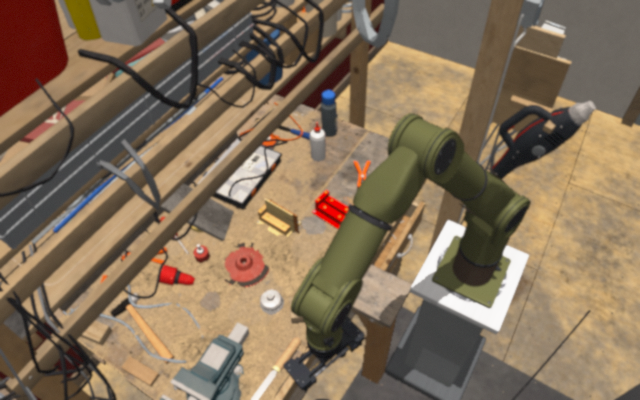

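View pics/top0.png

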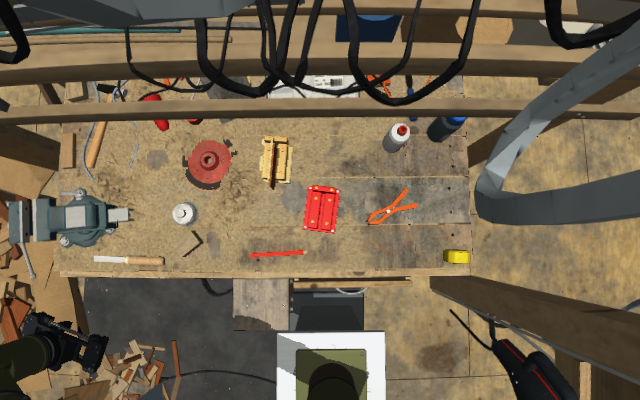

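The top view shows the wooden stand with leaves at (275,162), a red look-alike stand at (321,209), and the orange clamp at (392,207). Other orange items are at about (380,85), at the back among tools. I choose the wooden stand and the clamp at (392,207), and check them in a crop.

Run:
```python
from h import *
s=snap('top'); f=s['frame'][...,::-1]
a=cv2.resize(f[125:200,240:315],(400,400),interpolation=cv2.INTER_CUBIC); b=cv2.resize(f[170:245,355:430],(400,400),interpolation=cv2.INTER_CUBIC)
cv2.imwrite('pics/crop1.png',np.hstack([a,b]))
P=cloud(s); hsv=cv2.cvtColor(s['frame'],cv2.COLOR_RGB2HSV)
roi=np.zeros((400,640),bool); roi[170:245,355:430]=1
m=roi&(hsv[...,1]>190)&(hsv[...,2]>150)&(hsv[...,0]<18)
v,u=np.nonzero(m); X=onplane(s,np.c_[u,v],0.012); 
print(len(u),X.min(0),X.max(0), P[m][:,2].min(),P[m][:,2].max())
for (x0,y0,x1,y1) in [(258,132,296,190)]:
    Q=P[y0:y1,x0:x1]; 
    print((Q[::2,::2,2]*1000).round().astype(int))
for uv in [(275,162),(321,209),(392,207),(400,135),(457,257),(277,254)]: print(uv,P[uv[1],uv[0]].round(3))
```

```text
348 [ 0.46802172 -0.2557562   0.012     ] [ 0.56853874 -0.11154544  0.012     ] 0.010537332712230452 0.023186979911739014
[[  4   5   8   4   7   6   8   3   0   2   4   4   7   7   9   8   7  13
   13]
 [  8   3   8   9   7   9   8   6   5   6   7   5  10   8   8  10   9  11
    6]
 [  8   7   8   6  61  59  60  61  62  58  64  59  59  59  14  13  14  11
    8]
 [  4   7   7  61  59  58  60 110  62  65  57  64  59   0  64  14  17  10
   10]
 [  5   6   6   8  60  63  60 107  88  60  57  62  60  57  61  28  13  15
   10]
 [  9   9  11   9  37  36  37 108  80  44  45  50  51  51  54  21  10   9
   12]
 [ 10   6   9   9  41  35  38 109 104  31  40  36  32  38  38  20  11   9
   10]
 [ 10  13  11   9  34  42  39 109 110  71  38  38  41  39  35   8  10   6
    6]
 [ 12  14  10   7  40  41  38 110 110  67  41  38  38  40  42  10   6  10
    4]
 [ 11   9  11  36  37  40  34 106 104  60  37  39  33  36  38   6   8   7
    4]
 [ 13   8  10  35  40  40 108 105 102  53  37  40  39  37  36   7  10   6
    5]
 [ 11   6   9  36  39  39 108 108  99  55  37  36  36  38  38  12  10   4
    8]
 [  9 
[... 866 characters left out ...]
  9   7  -2
    1]
 [ 13   8  10  30  29 105 106  92  51  38  38  39  36  38   6   4   6   2
    5]
 [  8  14  14  13  10   6 107  92  44   4   8   8   9  16  10   6   4  -3
    3]
 [ 14  14  11   9   3   3 110  88  41   7   6  10   7  12  11   8   4  -3
    2]
 [ 14  12  11  10   7   6 110  80  36   2   2   4   1   4   3  -3   4  -3
   -2]
 [  8  12   6   4   6   4  95  79  30   6   5  -1   4   8   7  -3   1  -4
   -5]
 [  5   9   7  11   4   5   5  55  27   4   2   3   6  -2  -6  -4  -7   1
    1]]
(275, 162) [0.642 0.158 0.064]
(321, 209) [0.511 0.027 0.007]
(392, 207) [ 0.514 -0.182  0.018]
(400, 135) [ 0.702 -0.189  0.129]
(457, 257) [ 0.368 -0.355  0.065]
(277, 254) [0.38  0.157 0.01 ]
```

View pics/crop1.png

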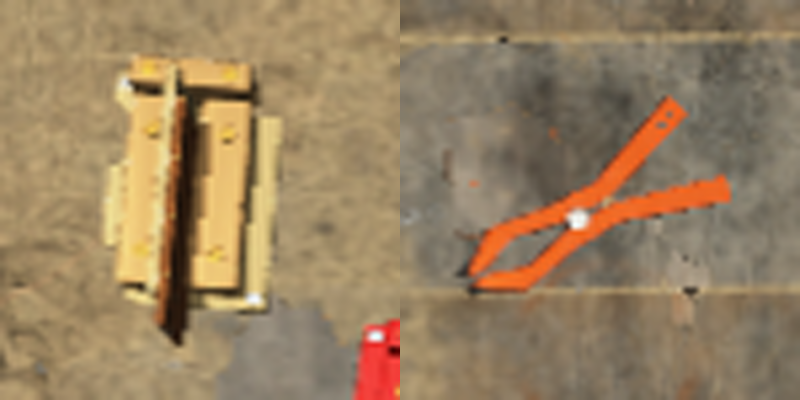

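The crop shows the wooden stand with a pale leaf and a brown leaf sticking out at its lower end. It also shows one free-lying clamp, tips at lower left and handles at upper right, with a white pivot at about (389,211). These are the right ones. Next I compute poses.

Run:
```python
from h import *
s=snap('top'); P=cloud(s); hsv=cv2.cvtColor(s['frame'],cv2.COLOR_RGB2HSV)
m=np.zeros((400,640),bool); m[125:200,250:300]=1
m&=(P[...,2]>0.1)&(P[...,2]<.12)
v,u=np.nonzero(m); X=onplane(s,np.c_[u,v],0.11)[:,:2]
c=X.mean(0); d=np.linalg.svd(X-c)[2][0]; d*=np.sign(d[0]); t=(X-c)@d; n=(X-c)@[-d[1],d[0]]
print('leaf',c,'yaw',np.degrees(np.arctan2(d[1],d[0])),'ends',c+d*t.min(),c+d*t.max(),t.min(),t.max(),n.min(),n.max())
# cheeks tops & stop
m=np.zeros((400,640),bool); m[125:200,250:300]=1
m&=(P[...,2]>0.034)&(P[...,2]<.046)&(hsv[...,2]>130)
m=cv2.morphologyEx(m.astype('uint8'),cv2.MORPH_OPEN,np.ones((3,3)))
v,u=np.nonzero(m); X=onplane(s,np.c_[u,v],0.04)[:,:2].astype(np.float32); print('cheeks rect',cv2.minAreaRect(X))
m=np.zeros((400,640),bool); m[170:245,355:430]=1
m&=(hsv[...,1]>190)&(hsv[...,2]>150)&(hsv[...,0]<18)
v,u=np.nonzero(m); X=onplane(s,np.c_[u,v],0.02)[:,:2]
pv=onplane(s,[(355+578*75/400-75,170+218*75/400)],0.02); print('pivot',pv)
h=onplane(s,[(355+(675-400)*75/400,170+105*75/400),(355+(725-400)*75/400,170+188*75/400),(355+72*75/400,170+280*75/400)],.02); print(h)
a=(h[0]+h[1])/2-h[2]; print(a,np.degrees(np.arctan2(a[1],a[0])),np.linalg.norm(a))
```

```text
leaf [0.63666012 0.16302878] yaw -3.8138607003200096 ends [0.56988977 0.16747989] [0.70366804 0.15856184] -0.06691854767299624 0.06715664015465467 -0.006245829358590871 0.006093024280595785
cheeks rect ((0.6520101428031921, 0.16269199550151825), (0.06581821292638779, 0.1028062179684639), 85.44085693359375)
pivot [[ 0.50304737 -0.17117512  0.02      ]]
[[ 0.56543531 -0.22707728  0.02      ]
 [ 0.51895157 -0.25359612  0.02      ]
 [ 0.46945272 -0.11183963  0.02      ]]
[ 0.07274072 -0.12849707  0.        ] -60.48629658749289 0.1476574102159439
```

>>> {"method": "move_arm", "body": {
  "motion": [
    [-40,-31,2,0,0,-3,0.3],
    [-80,-63,4,0,0,-6,0.6],
    [-120,-94,6,0,0,-9,1],
    [-160,-125,8,0,0,-12,1],
    [-200,-157,9,0,0,-14.8,1]
  ]
}}

```text
clock: 0.82
tool_pos: [0.3408, 0.3773, 0.2296]
eef_rot: [0.034, 0.999, -0.0, 0.0]
contact_force: [0.5, 0.1, 0.2]
opening: 0.457
finger_force: 0.0
```

>>> {"method": "move_arm", "body": {
  "motion": [
    [-38,-50,7,0,0,0,1],
    [-77,-101,14,0,0,0,1],
    [-115,-151,22,0,0,0,1],
    [-154,-202,30,0,0,0,1],
    [-154,-202,30,0,0,0,1]
  ]
}}

```text
clock: 1.45
tool_pos: [0.4818, 0.1606, 0.1988]
eef_rot: [0.04, 0.999, -0.002, -0.0]
contact_force: [-0.8, 0.5, 0.2]
opening: 0.004
finger_force: 0.0
```

Run:
```python
from h import *
s=snap('wrist','w1.png'); st=r.get_state(); print(st['tool_pos'],st['q'],R.from_quat(st['eef_rot']).as_matrix().round(3))
print(s['world_to_cam'].round(3))
P=cloud(s)
m=(P[...,2]>0.1)&(P[...,2]<.12)&(P[...,0]>.5)&(P[...,0]<.75)&(abs(P[...,1]-.16)<.04)
print(m.sum(),P[m].min(0),P[m].max(0))
print(proj(s,[(0.57,.167,.11),(0.704,.1585,.11),(.57,.167,.078)]))
```

```text
[0.48092799 0.16313341 0.19914645] [-0.21926407  0.60842996 -0.317083    1.95265263  0.31023464  0.62836701
  0.75872147] [[-0.997  0.076 -0.   ]
 [ 0.076  0.997 -0.002]
 [ 0.    -0.002 -1.   ]]
[[ 0.079  0.997 -0.004 -0.198]
 [ 0.948 -0.074  0.308 -0.476]
 [ 0.307 -0.028 -0.951  0.209]
 [ 0.     0.     0.     1.   ]]
365 [0.62010455 0.15560882 0.10637871] [0.66420778 0.16786988 0.11174051]
[[334.61840077 295.31926992]
 [334.43856965 403.31125097]
 [333.24454595 275.86116104]]
```

View pics/w1.png

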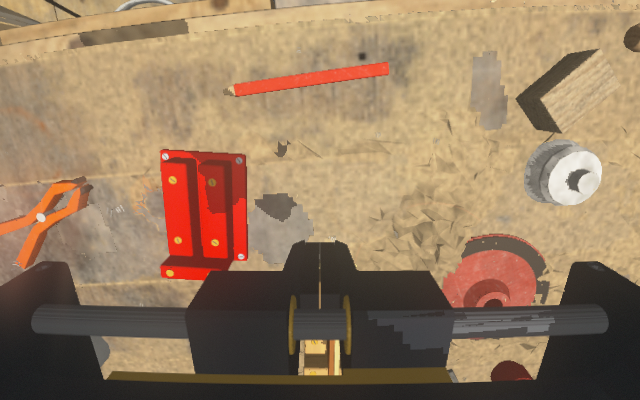

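The wrist view shows the red look-alike at (205,215), the clamp at (40,215) and the shut fingers at (320,270). The leaves are hidden behind the gripper. I go down in front of the brown leaf.

>>> {"method": "move_arm", "body": {
  "motion": [
    [-10,0,50,0,0,0,1],
    [-25,1,100,0,0,0,1],
    [-45,2,144,0,0,0,1],
    [-59,2,144,0,0,0,1],
    [-59,2,144,0,0,0,1]
  ]
}}

```text
clock: 2.12
tool_pos: [0.5387, 0.1667, 0.0554]
eef_rot: [0.034, 0.999, 0.001, 0.0]
contact_force: [-0.9, 0.1, 0.1]
opening: 0.004
finger_force: 0.0
```

Run:
```python
from h import *
s=snap('top'); st=r.get_state(); print(st['tool_pos'],st['contact_force'])
f=s['frame'][...,::-1]; cv2.imwrite('pics/t2.png',cv2.resize(f[125:225,240:340],(600,600),interpolation=cv2.INTER_CUBIC))
```

```text
[0.5380662  0.16640234 0.05587819] [ 0.37118746  0.55271979 -0.39948535]
```

View pics/t2.png

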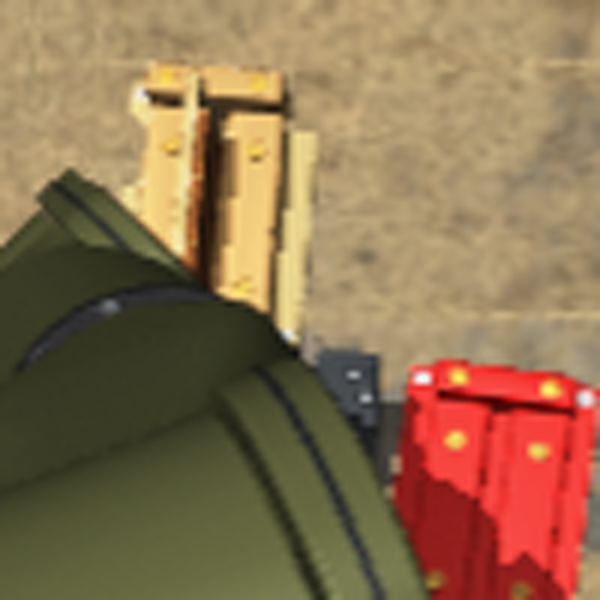

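>>> {"method": "move_arm", "body": {
  "motion": [
    [-8,-5,0,0,0,0,1],
    [-15,-5,0,0,0,0,1],
    [-20,-5,0,0,0,0,1],
    [-25,-5,0,0,0,0,1],
    [-29,-5,0,0,0,0,1]
  ]
}}

```text
clock: 2.8
tool_pos: [0.5671, 0.1575, 0.0557]
eef_rot: [0.035, 0.999, 0.0, -0.0]
contact_force: [-1.9, -0.2, 1.2]
opening: 0.005
finger_force: 0.7
```

Contact at about 1–2 N. I continue in small steps.

>>> {"method": "move_arm", "body": {
  "motion": [
    [-3,0,0,0,0,0,1],
    [-6,0,0,0,0,0,1],
    [-8,0,0,0,0,0,1],
    [-8,0,0,0,0,0,1]
  ]
}}

```text
clock: 3.3
tool_pos: [0.5753, 0.1568, 0.0557]
eef_rot: [0.035, 0.999, 0.0, 0.0]
contact_force: [-1.4, 1.2, 0.8]
opening: 0.003
finger_force: 0.4
```

>>> {"method": "move_arm", "body": {
  "motion": [
    [-2,0,0,0,0,0,1],
    [-4,0,0,0,0,0,1],
    [-4,0,0,0,0,0,1]
  ]
}}

```text
clock: 3.68
tool_pos: [0.5751, 0.1568, 0.0556]
eef_rot: [0.034, 0.999, -0.001, -0.004]
contact_force: [-9.9, 0.2, 7.5]
opening: 0.002
finger_force: 5.0
```

Home: 10 N reached with no further motion, at 0.575 as expected. I back off, rise and turn toward the clamp.

>>> {"method": "move_arm", "body": {
  "motion": [
    [15,0,0,0,0,0,1],
    [45,0,-10,0,0,0,1],
    [45,0,-70,0,0,0,0.6],
    [45,-30,-120,0,0,10,0.3],
    [45,-90,-130,0,0,20,0]
  ]
}}

```text
clock: 4.3
tool_pos: [0.5313, 0.0726, 0.1894]
eef_rot: [0.208, 0.978, 0.003, 0.004]
contact_force: [1.9, -1.3, -1.3]
opening: 0.325
finger_force: 0.0
```

Run:
```python
from h import *
st=r.get_state(); M=R.from_quat(st['eef_rot']).as_matrix(); print(st['tool_pos'],np.degrees(np.arctan2(M[1,1],M[0,1])), totool([.531,-.22,.13]))
```

```text
[0.53126542 0.07261695 0.18938089] 65.98811526439 [-118.44157407 -267.86591263   58.05416953]
```

>>> {"method": "move_arm", "body": {
  "motion": [
    [-24,-54,0,0,0,9,0],
    [-48,-107,0,0,0,18,0],
    [-72,-161,10,0,0,27,0],
    [-96,-214,25,0,0,36.5,0],
    [-118,-268,35,0,0,36.5,0]
  ]
}}

```text
clock: 4.92
tool_pos: [0.5275, -0.2249, 0.1504]
eef_rot: [0.504, 0.864, -0.0, 0.001]
contact_force: [0.6, -0.6, 0.8]
opening: 0.889
finger_force: 0.0
```

Run:
```python
from h import *
s=snap('top'); f=s['frame'][...,::-1]
a=cv2.resize(f[125:200,240:315],(400,400),interpolation=cv2.INTER_CUBIC)
w=snap('wrist'); b=cv2.resize(w['frame'][...,::-1],(400,250)); b=cv2.copyMakeBorder(b,0,150,0,0,cv2.BORDER_CONSTANT)
cv2.imwrite('pics/c3.png',np.hstack([a,b]))
st=r.get_state(); M=R.from_quat(st['eef_rot']).as_matrix(); print(st['tool_pos'],np.degrees(np.arctan2(M[1,1],M[0,1])),st['q'].round(2))
hsv=cv2.cvtColor(w['frame'],cv2.COLOR_RGB2HSV)
m=((hsv[...,1]>190)&(hsv[...,2]>150)&(hsv[...,0]<18)&(hsv[...,0]>4)).astype('uint8')
n,l,S,C=cv2.connectedComponentsWithStats(m); 
for i in range(1,n):
    if S[i,4]>300: print(S[i],C[i])
P=cloud(s)
m=np.zeros((400,640),bool); m[125:200,250:300]=1
m&=(P[...,2]>0.1)&(P[...,2]<.12); v,u=np.nonzero(m); X=onplane(s,np.c_[u,v],0.11)[:,:2]; print(X.min(0),X.max(0))
```

```text
[ 0.52470696 -0.23278691  0.14973544] 28.81830996536108 [ 0.4   0.74 -0.11  1.81  0.14  0.6   0.7 ]
[ 310   28   23  149 1657] [322.32709716 103.94327097]
[ 337   28   24  151 1791] [346.51814629 105.1959799 ]
[0.5864018  0.15279044] [0.70368795 0.17137712]
```

View pics/c3.png

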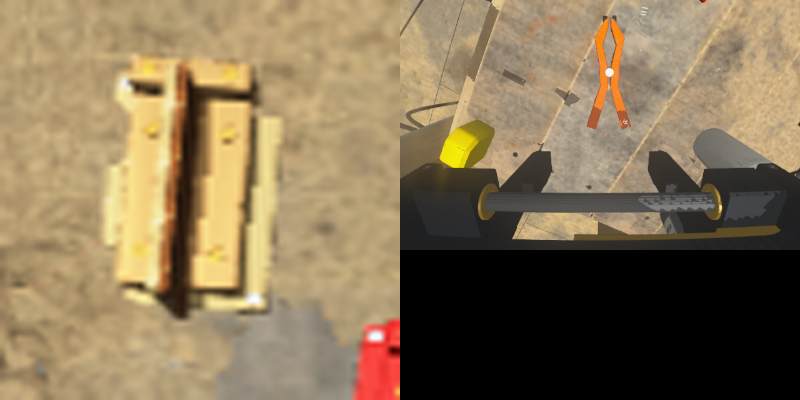

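The brown leaf is now flush with the pale one, at crop (175,310). In the wrist view the clamp's pivot is at (335,115), its tips at (333,28) and its handle ends at (309,200) and (363,200).

Run:
```python
from h import *
w=snap('wrist'); hsv=cv2.cvtColor(w['frame'],cv2.COLOR_RGB2HSV)
m=((hsv[...,1]>140)&(hsv[...,2]>90)&(hsv[...,0]<18)); m[:,:290]=0;m[:,390:]=0;m[230:]=0
v,u=np.nonzero(m); X=onplane(w,np.c_[u,v],.02)[:,:2]
wm=(hsv[...,1]<60)&(hsv[...,2]>200); wm[:,:320]=0; wm[:,350:]=0; wm[:100]=0; wm[132:]=0
v,u=np.nonzero(wm); pv=onplane(w,[(u.mean(),v.mean())],.02)[0,:2]; print('pivot',pv,len(u))
# middle line: symmetric direction maximizing mirror symmetry -> use row extents along candidate axis
best=None
for a in np.radians(np.arange(-75,-45,.5)):
    d=np.array([np.cos(a),np.sin(a)]); n=np.array([-d[1],d[0]]); t=(X-pv)@d; q=(X-pv)@n
    e=[q[(t>k)&(t<k+.01)].max()+q[(t>k)&(t<k+.01)].min() for k in np.arange(-.06,.075,.01)]
    c=np.abs(e).mean()
    if best is None or c<best[0]: best=(c,np.degrees(a),t.min(),t.max(),np.round(e,4)); 
    if best[0]==c: W=[(round(float(k),3),round(float(np.ptp(q[(t>k-.003)&(t<k+.003)])),3)) for k in (.021,.057,.07,.077)]
print(best,W)
d=np.array([np.cos(np.radians(best[1])),np.sin(np.radians(best[1]))]); g=pv+d*.057; print('g',g)
ps=[]
for i in range(6): st=r.get_state(); ps.append(st['tool_pos'])
print(np.mean(ps,0)); print(totool([*g,.004])); M=R.from_quat(st['eef_rot']).as_matrix();print(np.degrees(np.arctan2(M[1,1],M[0,1])))
```

```text
pivot [ 0.50463731 -0.17328694] 142
(np.float64(0.00037081665354507927), np.float64(-61.0), np.float64(-0.06858284202686643), np.float64(0.08232673882786717), array([ 0.0001, -0.0005, -0.0005, -0.0003, -0.0002,  0.    ,  0.0003,
       -0.0004,  0.0007, -0.    , -0.0008,  0.0003, -0.0004,  0.0007])) [(0.021, 0.028), (0.057, 0.053), (0.07, 0.062), (0.077, 0.065)]
g [ 0.53227146 -0.22314026]
[ 0.52585797 -0.22798938  0.15010364]
[  1.44481004   8.20777398 146.08718599]
29.07949460130417
```

>>> {"method": "move_arm", "body": {
  "motion": [
    [0,3,50,0,0,0,0],
    [1,6,90,0,0,0,0],
    [1,6,90,0,0,0,0],
    [1,6,90,0,0,0,0]
  ]
}}

```text
clock: 5.58
tool_pos: [0.5328, -0.2186, 0.062]
eef_rot: [0.503, 0.864, 0.0, 0.001]
contact_force: [0.2, -1.2, 1.1]
opening: 1.001
finger_force: 0.0
```

Run:
```python
from h import *
w=snap('wrist','w4.png')
p=[]
for i in range(5):
    st=r.get_state(); p.append(st['tool_pos']); snap('wrist')
print(np.round(p,4)); st['tool_pos']=0
tp=np.mean(p,0); M=R.from_quat(r.get_state()['eef_rot']).as_matrix()
print((M.T@(np.array([.5323,-.2231,.004])-tp)*1000).round(1), r.get_state()['clock'])
print('tcp px',proj(w,[tp,tp+M@[0,.044,0],tp-M@[0,.044,0]]))
```

```text
[[ 0.533  -0.219   0.0625]
 [ 0.533  -0.2192  0.0626]
 [ 0.5329 -0.2194  0.0625]
 [ 0.5327 -0.2194  0.0623]
 [ 0.5325 -0.2194  0.0621]]
[-3.  -2.4 58.4] 5.875
tcp px [[317.30366968 258.5206273 ]
 [400.29463351 258.38814065]
 [234.30619271 258.20881262]]
```

View pics/w4.png

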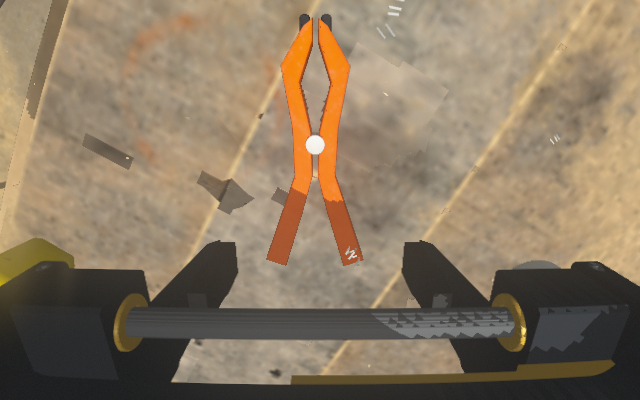

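Clamp axis at column 315, finger midpoint at about 320, pads aligned. I go down.

>>> {"method": "move_arm", "body": {
  "motion": [
    [-2,-2,30,0,0,0,0],
    [-3,-2,58,0,0,0,0],
    [-3,-2,58,0,0,0,0],
    [-3,-2,58,0,0,0,0.3],
    [-3,-2,58,0,0,0,0.4]
  ],
  "newtons": 30
}}

```text
clock: 6.5
tool_pos: [0.5317, -0.2227, 0.0033]
eef_rot: [0.504, 0.864, 0.0, 0.0]
contact_force: [0.0, -0.7, 0.7]
opening: 0.798
finger_force: 0.0
```

>>> {"method": "move_arm", "body": {
  "motion": [
    [0,0,0,0,0,0,0.5],
    [0,0,0,0,0,0,0.7],
    [0,0,0,0,0,0,0.9],
    [0,0,0,0,0,0,1],
    [0,0,0,0,0,0,1]
  ],
  "newtons": 40
}}

```text
clock: 7.12
tool_pos: [0.5318, -0.223, 0.003]
eef_rot: [0.504, 0.864, -0.0, 0.0]
contact_force: [0.5, -1.7, 3.6]
opening: 0.308
finger_force: 39.6
```

>>> {"method": "move_arm", "body": {
  "motion": [
    [0,0,0,0,0,0,1],
    [0,0,0,0,0,0,1],
    [0,0,0,0,0,0,1]
  ],
  "newtons": 40
}}

```text
clock: 7.5
tool_pos: [0.5318, -0.223, 0.003]
eef_rot: [0.504, 0.864, 0.0, 0.0]
contact_force: [0.8, -1.1, 5.1]
opening: 0.309
finger_force: 39.6
```

Run:
```python
from h import *
w=snap('wrist','w5.png'); print(r.get_state())
```

```text
{'clock': 7.55, 'q': array([ 0.35528847,  0.98548149, -0.06621133,  1.84504089,  0.17898601,
        0.31584266,  0.66354178]), 'qd': array([ 9.00730273e-04, -2.73719579e-03, -4.36864409e-06, -1.14451482e-03,
        2.64806236e-04, -3.87612364e-04, -1.70087558e-03]), 'joint_torque': array([-6.66077267e-01, -5.16077542e+01, -2.26989202e-01, -4.71403196e+00,
       -1.93582191e-01,  3.56206270e-01, -2.98773462e-02]), 'tool_pos': array([ 0.53177449, -0.22296975,  0.0029688 ]), 'eef_rot': array([5.03665327e-01, 8.63898722e-01, 2.60209147e-05, 4.85526943e-04]), 'contact_force': array([ 0.359623  , -1.76481956,  5.63998781]), 'moment': array([-0.44563513, -0.14325196,  0.00453273]), 'finger_force': 39.617907041501894, 'opening': 0.30903925355988787}
```

View pics/w5.png

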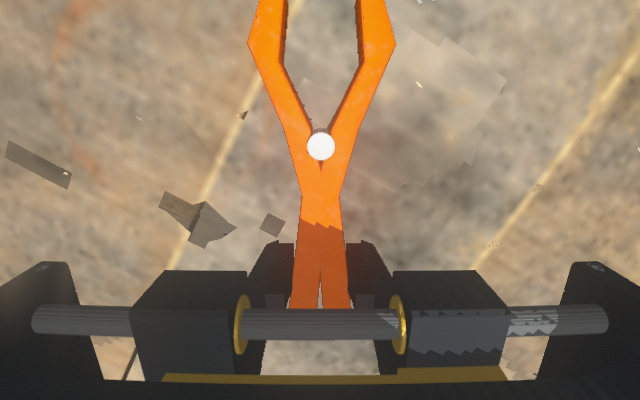

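The clamp is held wide open and symmetric: pivot at (320,146), jaws either side at (265,40) and (375,40). I lift it straight up.

>>> {"method": "move_arm", "body": {
  "motion": [
    [0,0,-20,0,0,0,1],
    [0,0,-60,0,0,0,1],
    [0,0,-120,0,0,0,1],
    [0,0,-180,0,0,0,1],
    [0,0,-235,0,0,0,1]
  ],
  "newtons": 40
}}

```text
clock: 8.18
tool_pos: [0.5304, -0.2219, 0.2404]
eef_rot: [0.503, 0.864, 0.0, -0.0]
contact_force: [0.3, -0.3, -0.9]
opening: 0.309
finger_force: 39.7
```

Run:
```python
from h import *
w=snap('wrist'); st=r.get_state(); print(st['tool_pos'],st['opening'],st['q'].round(2))
hsv=cv2.cvtColor(w['frame'],cv2.COLOR_RGB2HSV); P=cloud(w); M=R.from_quat(st['eef_rot']).as_matrix()
m=((hsv[...,1]>140)&(hsv[...,2]>90)&(hsv[...,0]<18)); m&=abs(P[...,2]-st['tool_pos'][2])<.03
L=(P[m]-st['tool_pos'])@M*1000; print('tool-frame clamp pts',m.sum(),np.percentile(L,[1,50,99],axis=0).round(1))
for a in (30,40,55,70,85,95):
    k=abs(L[:,0]-a)<3; print(a,np.percentile(L[k],[2,98],axis=0).round(1).tolist() if k.any() else None, np.median(L[k,2]) if k.any() else 0)
wm=(hsv[...,1]<60)&(hsv[...,2]>200); wm[:,:300]=0; wm[:,345:]=0; wm[:125]=0; wm[165:]=0
v,u=np.nonzero(wm); print('pivot',u.mean(),v.mean(),((np.median(P[wm],0)-st['tool_pos'])@M*1000).round(1))
```

```text
[ 0.53423561 -0.22316697  0.24738277] 0.3102187193491982 [ 0.4   0.61 -0.14  1.71  0.11  0.82  0.72]
tool-frame clamp pts 16424 [[-15.6 -26.7 -10.5]
 [ 68.6  -1.6  -8.6]
 [118.   24.6   1.8]]
30 [[27.2, -10.8, -9.7], [32.9, 8.0, -7.0]] -8.439573426086321
40 [[37.1, -9.7, -9.9], [42.9, 6.9, -7.1]] -8.52602358692079
55 [[52.1, -12.4, -9.8], [57.8, 10.0, -6.8]] -8.657085577018602
70 [[67.3, -16.2, -10.1], [72.7, 13.8, -2.4]] -8.677362174850124
85 [[82.2, -21.8, -10.4], [87.7, 19.6, 2.8]] -8.82421017174715
95 [[92.2, -25.9, -10.4], [97.8, 24.0, 1.0]] -8.857797971957803
pivot 320.9294117647059 145.21848739495798 [64.1 -1.2 -9.8]
```

>>> {"method": "move_arm", "body": {
  "motion": [
    [32,8,0,0,0,10,1],
    [64,17,0,0,0,20,1],
    [96,25,0,0,0,30,1],
    [128,34,0,0,0,40,1],
    [160,42,0,0,0,50,1]
  ]
}}

```text
clock: 8.85
tool_pos: [0.4877, -0.0611, 0.2378]
eef_rot: [0.823, 0.568, -0.0, -0.001]
contact_force: [0.1, 0.4, -0.6]
opening: 0.313
finger_force: 39.7
```

Run:
```python
from h import *
for i in range(4): snap('wrist')
st=r.get_state(); M=R.from_quat(st['eef_rot']).as_matrix(); print(st['tool_pos'],st['q'].round(2),np.degrees(np.arctan2(M[1,0],M[0,0])),totool([.43,.175,.24]))
```

```text
[ 0.48846118 -0.0621198   0.23788344] [-0.05  0.52  0.13  1.97 -0.11  0.66 -0.21] 69.71093437027798 [ 202.13570434 -137.05855935   -2.02488615]
```

>>> {"method": "move_arm", "body": {
  "motion": [
    [30,-20,0,0,0,10.4,1],
    [60,-40,0,0,0,20.8,1],
    [90,-60,0,0,0,31.2,1],
    [120,-80,0,0,0,41.6,1],
    [150,-100,0,0,0,52,1]
  ]
}}

```text
clock: 9.68
tool_pos: [0.448, 0.1125, 0.2379]
eef_rot: [0.989, 0.149, 0.0, -0.0]
contact_force: [0.2, 0.0, -1.6]
opening: 0.309
finger_force: 39.7
```

Run:
```python
from h import *
for i in range(4): snap('wrist')
st=r.get_state(); M=R.from_quat(st['eef_rot']).as_matrix(); print(st['tool_pos'],st['q'].round(2),np.degrees(np.arctan2(M[1,0],M[0,0])),totool([.43,.175,.24]))
```

```text
[0.44811916 0.11201174 0.23772497] [-0.63  0.52  0.45  2.06 -0.37  0.64 -1.2 ] 17.66740573470353 [  1.85135711 -65.51512017  -2.3112939 ]
```

>>> {"method": "move_arm", "body": {
  "motion": [
    [1,-25,0,0,0,10,1],
    [2,-50,0,0,0,20,1],
    [2,-65,0,0,0,22,1],
    [2,-65,0,0,0,22,1]
  ]
}}

```text
clock: 10.38
tool_pos: [0.4308, 0.1744, 0.2377]
eef_rot: [0.999, -0.039, 0.0, 0.0]
contact_force: [0.3, -0.5, -1.6]
opening: 0.314
finger_force: 39.7
```

Run:
```python
from h import *
for i in range(3): snap('top')
w=snap('wrist'); st=r.get_state(); M=R.from_quat(st['eef_rot']).as_matrix(); tp=st['tool_pos']
print(tp,st['q'].round(2),np.degrees(np.arctan2(M[1,0],M[0,0])),st['opening'],M[2].round(4))
hsv=cv2.cvtColor(w['frame'],cv2.COLOR_RGB2HSV); P=cloud(w)
L=(P-tp)@M*1000
m=((hsv[...,1]>140)&(hsv[...,2]>90)&(hsv[...,0]<18))&(abs(P[...,2]-tp[2])<.035)
for a in (-10,30,55,70,85,100,110,118):
    k=m&(abs(L[...,0]-a)<2); 
    if k.any(): print(a,np.percentile(L[k],[2,50,98],axis=0).round(1).tolist())
wm=(hsv[...,1]<60)&(hsv[...,2]>200); wm[:,:300]=0; wm[:,345:]=0; wm[:125]=0; wm[165:]=0
v,u=np.nonzero(wm); print('pivot',u.mean(),v.mean(),np.median(L[wm],0).round(1))
# leaves
lm=(P[...,2]>.095)&(P[...,2]<.122)&(P[...,0]>.55)&(P[...,0]<.75)&(abs(P[...,1]-.165)<.03)
print('leaf',lm.sum()); X=P[lm]; print(np.percentile(X,[.5,50,99.5],axis=0).round(4))
s=snap('top'); P=cloud(s); lm=(P[...,2]>.1)&(P[...,2]<.12)&(P[...,0]>.55)&(P[...,0]<.72)&(abs(P[...,1]-.163)<.03)
v,u=np.nonzero(lm); X=onplane(s,np.c_[u,v],.11)[:,:2]; vx,vy,x0,y0=cv2.fitLine(X.astype(np.float32),cv2.DIST_L2,0,.01,.01).ravel(); print('line',np.degrees(np.arctan(vy/vx)),y0+(.585-x0)*vy/vx,len(X),X[:,0].min())
cv2.imwrite('pics/w6.png',w['frame'][...,::-1])
```

```text
[0.43083933 0.17362301 0.2379157 ] [-0.85  0.55  0.58  2.06 -0.48  0.67 -1.6 ] -4.586905427440316 0.3121279654397816 [ 4.e-04  2.e-04 -1.e+00]
-10 [[-11.9, -13.6, -16.3], [-10.0, -0.7, -15.1], [-8.1, 13.7, -13.7]]
30 [[28.1, -8.9, -16.3], [30.0, 0.3, -15.1], [31.9, 9.8, -13.3]]
55 [[53.1, -11.0, -16.4], [54.9, 0.7, -15.1], [56.9, 12.2, -13.2]]
70 [[68.1, -14.7, -16.3], [70.1, 4.7, -15.0], [71.8, 16.1, -8.5]]
85 [[83.2, -20.8, -16.4], [85.1, 11.6, -15.0], [86.8, 22.3, -4.6]]
100 [[98.1, -26.6, -16.5], [100.1, 16.4, -15.0], [101.9, 28.4, -3.2]]
110 [[108.1, -24.3, -16.5], [110.0, -13.2, -15.0], [111.9, 25.8, -3.7]]
118 [[116.0, -21.7, -16.4], [116.7, 14.6, -14.6], [118.8, 23.7, -2.4]]
pivot 321.00169779286927 145.61460101867573 [ 62.2   0.6 -16.1]
leaf 61
[[0.5864 0.1622 0.0953]
 [0.5872 0.1669 0.1052]
 [0.5883 0.1715 0.1102]]
line -4.945608 0.16751722 179 0.5864018012001654
```

View pics/w6.png

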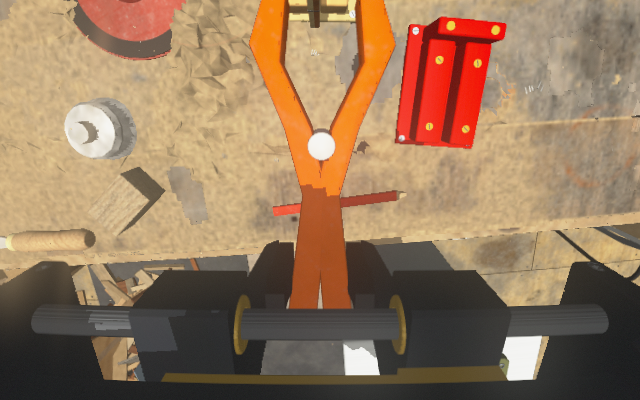

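The wrist view shows the clamp held symmetric. The leaf ends are visible between the jaws at about (314,12), slightly left of the jaw centre at (320). I correct sideways and descend in front of the edges.

>>> {"method": "move_arm", "body": {
  "motion": [
    [0,-4,40,0,0,0,1],
    [0,-6.5,80,0,0,0,1],
    [0,-6.5,120,0,0,0,1],
    [0,-6.5,150,0,0,0,1],
    [0,-6.5,166,0,0,0,1]
  ]
}}

```text
clock: 11.25
tool_pos: [0.4308, 0.1809, 0.0703]
eef_rot: [0.999, -0.04, -0.001, 0.0]
contact_force: [-0.6, 1.2, -1.1]
opening: 0.312
finger_force: 39.7
```

```bash
cat > m.py <<'E'
from h import *
for i in range(3): snap('top')
w=snap('wrist'); st=r.get_state(); M=R.from_quat(st['eef_rot']).as_matrix(); tp=st['tool_pos']
print(tp,st['q'].round(2),np.degrees(np.arctan2(M[1,0],M[0,0])),st['opening'],st['contact_force'].round(1))
hsv=cv2.cvtColor(w['frame'],cv2.COLOR_RGB2HSV); P=cloud(w); L=(P-tp)@M*1000
m=((hsv[...,1]>140)&(hsv[...,2]>90)&(hsv[...,0]<18))&(abs(P[...,2]-tp[2])<.035)
for a in (30,85,100,110):
    k=m&(abs(L[...,0]-a)<2); 
    if k.any(): print(a,np.percentile(L[k],[2,50,98],axis=0).round(1).tolist())
# leaf points in the gap of jaws
lm=(L[...,0]>95)&(L[...,0]<200)&(abs(L[...,1])<12)&(P[...,2]>.03)&(P[...,2]<.122)
print(lm.sum())
if lm.any(): print('leaf tool',np.percentile(L[lm],[1,50,99],axis=0).round(1).tolist(),'z',np.percentile(P[lm][:,2],[1,99]))
s=snap('scene'); print(proj(s,[(.587,.167,.078)]))
x,y=proj(s,[(.587,.167,.078)])[0].astype(int); c=s['frame'][y-40:y+40,x-50:x+50,::-1]
c=cv2.resize(c,(500,400),interpolation=cv2.INTER_CUBIC); b=cv2.resize(w['frame'][:120,160:480,::-1],(300,400)); cv2.imwrite('pics/last%.2f.png'%st['clock'],np.hstack([c,cv2.resize(w['frame'][:200,220:420,::-1],(300,400))]));print('last%.2f'%st['clock'])
E
python3 m.py
```

```text
[0.43122067 0.18126356 0.07194673] [-0.62  0.82  0.2   2.17 -0.75  0.22 -1.39] -4.5283396237905285 0.3070932588871033 [ 0.8 -0.2 -0.5]
30 [[28.0, -8.7, -15.6], [30.0, 0.8, -14.6], [32.0, 9.9, -13.0]]
85 [[83.1, -20.0, -15.6], [85.0, 119.9, 31.1], [86.9, 179.6, 33.8]]
100 [[98.1, -25.9, -15.7], [100.0, 27.6, -6.5], [101.9, 179.0, 33.6]]
110 [[108.1, -23.4, -15.6], [110.0, 25.4, -4.7], [111.9, 176.7, 33.8]]
18
leaf tool [[101.9, 5.5, 9.9], [103.2, 6.4, 11.5], [104.6, 7.7, 12.2]] z [0.05976365 0.06207295]
[[292.66067408 220.50445877]]
last11.45
```

>>> {"method": "move_arm", "body": {
  "motion": [
    [5,1,0,0,0,0,1],
    [10,1,0,0,0,0,1],
    [15,1,0,0,0,0,1],
    [20,1,0,0,0,0,1],
    [20,1,0,0,0,0,1]
  ]
}}

```text
clock: 12.12
tool_pos: [0.4512, 0.1793, 0.0717]
eef_rot: [0.999, -0.039, 0.0, -0.0]
contact_force: [0.7, 0.0, -1.1]
opening: 0.313
finger_force: 39.7
```

```bash
python3 m.py
```

```text
[0.45032736 0.17927465 0.07167296] [-0.62  0.83  0.24  2.12 -0.73  0.27 -1.39] -4.472650911909791 0.3103815327336527 [ 0.5  0.7 -1.2]
30 [[28.1, -8.5, -16.0], [30.0, 118.0, 31.1], [31.9, 177.4, 34.1]]
85 [[83.1, -20.1, -16.2], [85.0, 119.2, 30.7], [87.0, 180.7, 33.7]]
100 [[98.1, -26.2, -16.4], [100.0, 24.3, -13.9], [101.9, 179.6, 33.8]]
110 [[108.1, -24.1, -16.3], [110.0, 24.9, -7.9], [111.9, 176.7, 33.9]]
0
[[292.66067408 220.50445877]]
last12.32
```

>>> {"method": "move_arm", "body": {
  "motion": [
    [7,0.5,0,0,0,0,1],
    [14,0.5,0,0,0,0,1],
    [20,0.5,0,0,0,0,1],
    [26,0.5,0,0,0,0,1],
    [26,0.5,0,0,0,0,1]
  ]
}}

```text
clock: 13.0
tool_pos: [0.4772, 0.1767, 0.0717]
eef_rot: [0.999, -0.039, 0.0, -0.0]
contact_force: [-0.3, -0.5, -0.5]
opening: 0.313
finger_force: 39.7
```

```bash
python3 m.py
```

```text
[0.47611973 0.17682054 0.0716762 ] [-0.61  0.85  0.28  2.05 -0.7   0.33 -1.4 ] -4.468168236621706 0.31190599866061125 [-0.6  0.1 -0.2]
30 [[28.1, -8.1, -16.1], [30.0, 122.7, 31.3], [31.9, 178.0, 34.2]]
85 [[83.1, -20.2, -16.1], [85.1, 120.2, 30.6], [87.0, 181.4, 34.0]]
100 [[98.1, -25.9, -16.2], [100.0, 118.8, 8.6], [101.9, 156.4, 30.5]]
110 [[108.1, -23.7, -16.3], [109.8, 25.4, -3.7], [111.9, 152.9, 31.1]]
1261
leaf tool [[111.2, -11.5, -34.3], [111.7, 1.0, -2.4], [129.4, 11.5, 40.5]] z [0.03112282 0.1058888 ]
[[292.66067408 220.50445877]]
last13.20
```

View pics/last13.20.png

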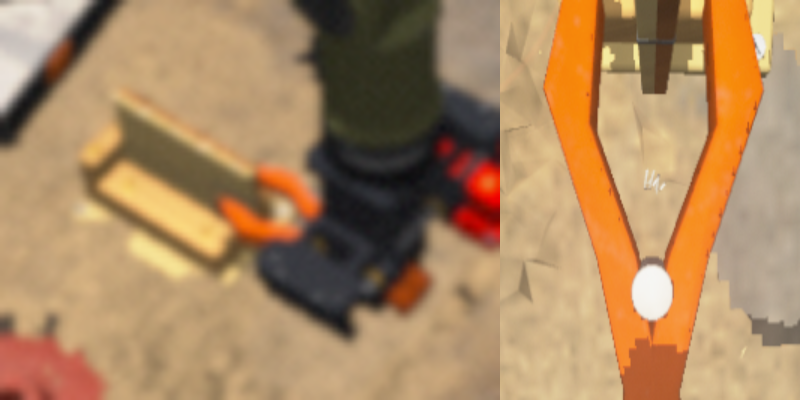

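Run:
```python
from h import *
w=snap('wrist'); st=r.get_state(); M=R.from_quat(st['eef_rot']).as_matrix(); P=cloud(w); L=(P-st['tool_pos'])@M*1000
hsv=cv2.cvtColor(w['frame'],cv2.COLOR_RGB2HSV)
for z0 in (-30,-20,-10,0,10):
    k=(L[...,0]>108)&(L[...,0]<114)&(abs(L[...,1])<9)&(abs(L[...,2]-z0)<4); print(z0,k.sum(),np.percentile(L[k],[2,50,98],axis=0).round(1).tolist() if k.any() else '')
# dark pencil line: brightness profile by world z on the edge
k=(L[...,0]>108)&(L[...,0]<114)&(abs(L[...,1])<5)
for z in range(60,104,3):
    q=k&(abs(P[...,2]*1000-z)<1.5); print(z,q.sum(),hsv[...,2][q].mean().round() if q.any() else '',end='; ')
# jaws tops inner gap
o=(hsv[...,1]>140)&(hsv[...,0]<18)&(abs(L[...,2]+15.5)<2)&(abs(L[...,1])<32)
for a in (90,100,105,110,113):
    y=L[...,1][o&(abs(L[...,0]-a)<1.5)]
    if len(y): print(a,'gap',y[y<0].max().round(1) if (y<0).any() else '',y[y>0].min().round(1) if (y>0).any() else '')
```

```text
-30 194 [[111.1, -3.3, -33.8], [111.5, 1.3, -29.6], [111.9, 6.1, -26.1]]
-20 175 [[111.1, -3.3, -23.9], [111.5, 1.5, -20.4], [112.0, 6.4, -16.3]]
-10 133 [[111.1, -3.6, -13.8], [111.5, 1.2, -9.2], [112.1, 6.5, -6.2]]
0 104 [[111.3, -3.3, -3.7], [111.6, 1.5, -0.1], [112.0, 6.3, 3.8]]
10 83 [[111.2, -3.1, 6.2], [111.5, 1.8, 10.0], [111.9, 6.2, 13.9]]
60 28 94.0; 63 27 92.0; 66 33 95.0; 69 30 93.0; 72 32 92.0; 75 31 83.0; 78 47 77.0; 81 35 92.0; 84 39 90.0; 87 43 90.0; 90 55 91.0; 93 53 91.0; 96 61 90.0; 99 69 89.0; 102 51 88.0; 90 gap -13.2 14.5
100 gap -15.2 16.3
105 gap -14.3 15.8
110 gap -13.4 1.9
113 gap -13.3 1.9
```

The pictures show one jaw on each side of both flush leaves. The leaf edge spans -3 to +6 mm against jaw faces at about ±14 mm. Its end lies about 18 mm inside the tips, and the clamp mid-plane is at 78 mm on the pencil line, touching nothing. I hand it in.

```bash
python3 -c "
from plant import finish_job; print(finish_job())"
```

```text
the job is handed in; nothing more can be done
None
```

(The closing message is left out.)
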